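# Free the bottle wedged in the field case and stand it in the drip tray

## Task

Raise the lid of the red-lidded case by its handle to about 60 degrees, let go and wait a couple of seconds to see that the hinge holds it there. Then, with the lid left standing, ease the teal-capped white bottle out of the far corner of the case along its own slant, without levering it against the small tote tray above it. Set it down gently, upright on its foot, in the free part of the teal drip tray beside the pump bottle, and let go of it; leave the pump bottle and the other things on the table where they are.

Things in the scene. Friction and masses are not known exactly. Their poses are not given: they have to be found in the camera images.
- case: Navy plastic field case with red lid, fixed to the table: 200 (x) by 300 (y) by 88 high, walls and floor 4 mm, open above. Origin: centre of its underside; z up, +x to the hinge side (far from the robot), y along its length. Its front wall's outer face is at x = -100; inside the far wall x = 96, inside the end walls y = +-146.
- lid_hinge (a point): Middle of the lid's hinge line, which runs along the case's y: at x = 102, z = 88 in the case's frame.
- lid_handle (a point): Middle of the black D-handle's bar on the lid's front edge; it turns with the lid. Bar 12 mm thick, 120 mm long, parallel to the hinge, 246 mm from the hinge line along the lid and 9 mm outward from the lid's rim plane (above it when shut), with a clear gap of 36 mm between bar and lid, so it can be pinched from above with one finger in the gap.
- lid (a joint): Lid angle: 0 shut, grows as the front edge rises, stop at 1.8. Starts a little ajar. Friction hinge: stays where it is left; raising it by the handle takes about 5 N. Lid a hollow cover 204 by 308 by 42 deep, red frame round a clear window; at 60 degrees (1.05) it overhangs the far half of the case.
- tote: Grey open tote tray fixed in the case along the far wall over its whole length. Origin and axes are the case's. It fills x = 57 to 96, z = 73 to 95; the bottle's upper side is pressed against its lower front edge (x = 57, z = 73).
- partition (a joint): Thin springy grey partition standing across the case under the slanting bottle, full length along y. It bends about its foot at x = 37, z = 4 (case frame), top edge at z = 38. Reads 0 upright, positive (about 0.1 at the start) leaning to the far wall. It presses the bottle up against the tote tray with some 5 to 10 N, so the bottle takes about 5 to 10 N to pull out along its axis.
- bottle: White bottle with teal cap, 0.10 to 0.21 kg. Body a 38 mm cylinder 104 long, then a 28 mm cap to 128 total. Origin: centre of its foot; z along it to the cap. Starts slanting 42 degrees from vertical towards the case's -x, foot in the far bottom edge of the case, axis about 48 to 56 mm from the left or right end wall, wedged between partition, tote tray and far wall. Slides out along its axis.
- tray: Teal drip tray, fixed: 230 (x) by 160 (y), rim 12 high, walls and floor 4 mm. Origin: centre of its underside, z up. Its floor is 4 mm above the origin. The pump bottle stands in its +x half; the -x half is free.
- mister: White pump bottle standing in the drip tray: 50 mm across, 184 tall, 0.3 kg. Origin: centre of its foot, z up.
- dropper: Small white dropper bottle on the table, 32 mm across, 63 tall. Origin: centre of its foot. Leave alone.
- dish: Clear dish with snail shells, 90 mm across, 14 tall. Origin: centre of its underside. Leave alone.
- scraper: Wooden-handled scraper lying on the table, 235 mm long. Origin: on the table below its middle. Leave alone.
- tub: Clear open tub on the table, 150 by 110 by 55 high. Origin: centre of its underside. Leave alone.
Mind the look-alikes: they are no part of the job. What is shaped like the mister but brown is not meant.

How it is judged (in metres and radians):
On the way, in this order (a step that is already met when the one before it is completed fails the run):
1. the lid stands at about 60 degrees, untouched by the robot, and holds still for one second (value of joint lid between 0.87 and 1.22 rad and velocity of joint lid between -0.03 and 0.03 rad/s and contact force between each of the fingers, the arm and lid below 0.1 N), for 1 s.
2. the bottle's foot has come up clear of the case's rim, with the lid still standing (z of bottle in the frame of case above 0.125 m and value of joint lid between 0.8 and 1.29 rad), for 0.1 s.
3. the bottle stands upright on the tray's floor while the fingers still hold it (angle between bottle's own z axis and vertical below 0.12 rad and contact force between bottle and tray above 0.3 N and contact force between the fingers and bottle above 0.5 N and z of bottle in the frame of tray below 0.012 m), for 0.1 s.
At the end, for the whole second after the job is handed in: The bottle stands at rest and released on the drip tray's floor, upright within 3 degrees, its foot wholly within the tray; the lid still stands between 46 and 74 degrees; the pump bottle is upright in its place (angle between each of bottle, mister's own z axis and vertical below 0.05 rad and linear speed of bottle below 0.02 m/s and x of bottle in the frame of tray between -0.1 and 0.1 m and y of bottle in the frame of tray between -0.065 and 0.065 m and z of bottle in the frame of tray between 0.001 and 0.008 m and value of joint lid between 0.8 and 1.29 rad); the robot touches nothing.
It fails at once if the bottle is levered hard against the tote tray (over 35 N) (contact force between bottle and tote above 35 N).
It fails at once if the bottle is banged down on the tray (over 60 N) (contact force between bottle and tray above 60 N).
It fails at once if the pump bottle is pushed more than 20 mm or tipped (distance of mister from where it was at the start of the episode above 0.02 m or angle between mister's own z axis and vertical above 0.25 rad).
It fails at once if another thing on the table is pushed more than 25 mm (distance of any of dropper, dish, scraper, tub from where it was at the start of the episode above 0.025 m).
It also fails if it takes over 64 s, if anything falls off the work surface, if the arm or the gripper's body presses on something with over 40 N, if the wrist force passes 120 N, or if a joint passes its speed limit or range.

## Robot

A 6-joint arm with a two-finger parallel gripper is mounted at the origin on the work surface. World frame = base frame: x ahead of the robot, y to its left, z up, the work surface at z = 0. Lengths are in mm, angles in rad, forces in N, time in s.
With the tool pointing down it reaches from about 300 to 875 mm from the base axis. Payload 6.4 kg.
Tool frame: the origin (TCP) lies midway between the tips of the shut fingers; the grasp point (between the pads) lies ctrl.grasp_offset behind it (ctrl.grasp_offset is the distance from the TCP to the grasp point, in mm); z points along the fingers, y is the line along which they close (so a half turn about z gives the same grasp; the last joint's range is limited). The gripper opens to 85 mm and grips with 20 to 120 N. Pads are 22 mm wide; open, the fingers measure 114 mm over their backs; the gripper's body (76 mm by 85 mm) begins 54 mm behind the grasp point. The pads swing forward as they close: fully open they stand 13 mm farther back than shut.
Start: joints at [-1.346, 0.181, 1.607, -0, 1.354, -0.206], TCP at [240.136, -522.471, 231.288] pointing down, gripper open.
Joint ranges: [-2.99, 2.99], [-0.89, 2.07], [0.3, 2.58], [-1.14, 4.28], [0, 2.63], [-3.12, 3.12]. Speed limits (rad/s): [2.57, 2.57, 3.01, 3.14, 3.14, 3.14].

## Interface

Orientations are given as [roll, pitch, yaw] about the fixed x, y, z axes, in that order (R = Rz(yaw) Ry(pitch) Rx(roll)).
In Python, from cell import ctrl gives the robot as it stands. The module is installed in compiled form; this text tells all that it offers.
- The arm moves only by the tool servo_tool, never from a script. Its argument "commands" is a list of rows, each a list of 7 numbers: the shift along the tool's x, y, z in m, then the turn, a rotation vector about the tool's x, y, z in degrees, then the opening, from 0 (shut) to 1 (fully open). A call has 1 to 8 rows; each row shifts and turns the commanded pose from where the row before left it, along the tool's axes as they then stand; what a row does not reach is not made up. A row lasts 1/8 s, in which the tool goes at most 62.5 mm and 10.7 degrees, less where a joint would pass 70% of its speed; a pose out of reach is approached as far as the arm can. A call with a gripper value outside its range is refused whole. The fingers move at their own pace and stop on an object; "newtons" is the grip in N (left out, the last holds). Time passes only in rows, so rows that do not move let the fingers close. It gives the time, the measured TCP pose, the force, the opening and the grip force at its end, in the units of the state.
- ctrl.observe(): the state, without advancing time (a new reading comes with each control period).
- ctrl.camera(name): name is "scene" or "top"; returns a dict with "pixels" (400x640x3 uint8, red, green, blue), "fx", "fy", "cx", "cy" (pixels), "D" ([k1, k2, p1, p2, k3] as OpenCV has them; the pictures are not rectified), "extrinsics" (4x4, takes a point from world to camera coordinates). Camera axes: x right, y down, z forward; pixel columns grow to the right and rows downward; lengths in mm; the calibration is good to about 2 mm. A picture is of the moment at which its call begins. There is no depth.
- ctrl.hand_in(): hands the job in; it is judged then, once.
The state is a dict: "t": time; "joint_pos": joint angles; "joint_vel": joint speeds; "joint_efforts": joint torques, N m; "tcp_pos": TCP position; "ee_rot": TCP orientation; "wrist_force": force on the tool from outside, world axes, zero at the start; "moment": the same for the moment, N m; "gripper_width": finger opening in mm; "grasp_force": force on a finger pad.
Only numpy, scipy, OpenCV 4.12 (cv2) and the standard library are available. Lean on these libraries where they do the work, as an engineer would, in place of code of your own. Each camera call takes 0.05 s, during which the arm holds its last target. There are 200 camera calls.

## Working session

There is one attempt and no reset: what is moved stays moved. The work goes in short steps, Python scripts to look and compute and a tool call to move; the robot and the scene stay as the last step left them, time stands still between calls to the robot, and variables do not carry over. Pictures are saved under pics/ and viewed, at most 10 in all, crops included, and the job is handed in when it is done.

Besides the shell and the picture viewer there is one more tool, called after "Request:" as a command line: name --pt "numbers of a row" for each row, then --argument value for the rest. servo_tool: Moves the arm, as the interface text tells. Its arguments: {"type":"object","properties":{"commands":{"type":"array","items":{"type":"array","items":{"type":"number"}}},"newtons":{"type":"number"}},"required":["commands"]}

```bash
mkdir -p pics; python3 - <<'E'
from cell import ctrl
import cv2,numpy as np
for n in("scene","top"):
    c=ctrl.camera(n); cv2.imwrite(f"pics/{n}0.png",c["pixels"][:,:,::-1])
    np.savez(f"{n}.npz",**c); print(n,c["fx"],c["fy"],c["cx"],c["cy"],c["D"]); print(np.round(c["extrinsics"],3).tolist())
print(ctrl.observe(),ctrl.grasp_offset)
E
```

```text
scene 390.8650714963723 390.8650714963723 322.3235782748253 199.10223635270248 [-0.03003616  0.          0.          0.          0.        ]
[[0.952, 0.307, 0.005, -584.295], [0.198, -0.601, -0.774, -50.844], [-0.235, 0.738, -0.633, 1501.01], [0.0, 0.0, 0.0, 1.0]]
top 428.7120042456345 428.7120042456345 319.5807307413875 203.39220945768216 [-0.09821564  0.          0.          0.          0.        ]
[[0.004, -1.0, -0.003, 9.476], [-0.983, -0.003, -0.181, 619.677], [0.181, 0.004, -0.983, 1290.641], [0.0, 0.0, 0.0, 1.0]]
{'t': 0.1, 'joint_pos': array([-1.34632251e+00,  1.81493140e-01,  1.60790819e+00,  2.09667072e-05,
        1.35376760e+00, -2.06306503e-01]), 'joint_vel': array([-6.90411558e-05, -2.51615631e-03, -3.04830474e-03,  2.53837997e-04,
       -4.53372581e-04, -1.10905027e-04]), 'joint_efforts': array([-2.93019521e-04, -4.45879340e+01, -3.52241707e+01, -3.77502092e-04,
        4.10179564e-03,  3.66894926e-05]), 'tcp_pos': array([ 240.01628748, -521.97446073,  230.45929722]), 'ee_rot': array([-3.14005399e+00, -3.42928137e-04,  4.30775528e-01]), 'wrist_force': array([-0.41872102,  0.28043959,  0.17128444]), 'moment': array([ 0.01997217,  0.00949849, -0.00189358]), 'grasp_force': 0.0, 'gripper_width': 85.55748682555105} 18.700000000000003
```

View pics/scene0.png

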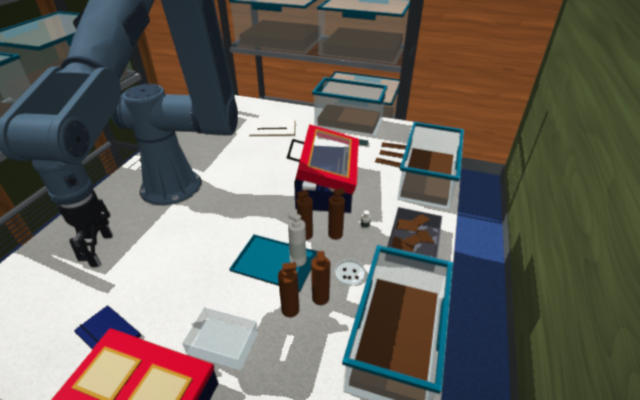

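View pics/top0.png

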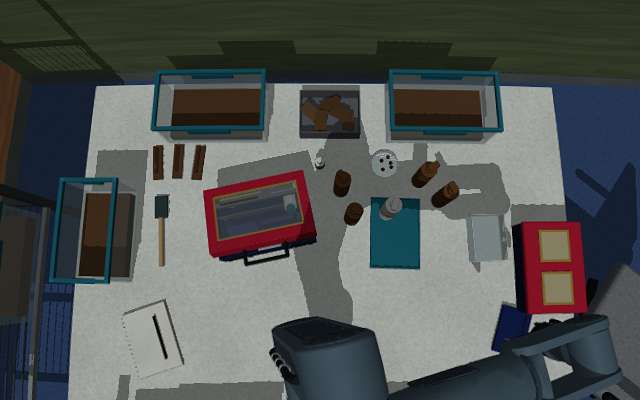

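The scene view shows the red-lidded case at (328,165) with its handle on the left at (296,150), and the tray at (275,260) with the mister at (297,240). Top view: lid corners at about (205,190), (303,172), (315,235) and (212,257), handle bar at (267,257), tray spanning (370–420, 197–268).

```bash
cat >h.py <<'E'
import numpy as np,cv2
def load(n): return np.load(n+".npz")
def ray(c,p):
    K=np.array([[c["fx"],0,c["cx"]],[0,c["fy"],c["cy"]],[0,0,1]],float)
    u=cv2.undistortPoints(np.array([[p]],float),K,np.array(c["D"],float))[0,0]
    E=c["extrinsics"];R=E[:3,:3];o=-R.T@E[:3,3];return o,R.T@np.array([u[0],u[1],1.])
def onz(c,p,z):
    o,d=ray(c,p);return o+d*(z-o[2])/d[2]
def two(c1,p1,c2,p2):
    o1,d1=ray(c1,p1);o2,d2=ray(c2,p2);d1/=np.linalg.norm(d1);d2/=np.linalg.norm(d2)
    s=np.linalg.lstsq(np.c_[d1,-d2],o2-o1,rcond=None)[0];a=o1+s[0]*d1;b=o2+s[1]*d2
    return (a+b)/2,np.linalg.norm(a-b)
def proj(c,P):
    K=np.array([[c["fx"],0,c["cx"]],[0,c["fy"],c["cy"]],[0,0,1]],float);E=c["extrinsics"]
    return cv2.projectPoints(np.array(P,float).reshape(-1,3),cv2.Rodrigues(E[:3,:3])[0],E[:3,3],K,np.array(c["D"],float))[0][:,0]
E
python3 - <<'E'
from h import *
t=load("top");s=load("scene")
def big(m):
    n,l,st,ce=cv2.connectedComponentsWithStats(m.astype(np.uint8));return [(i,st[i]) for i in range(1,n) if st[i][4]>150],l
for nm,c in(("top",t),("scene",s)):
    h=cv2.cvtColor(c["pixels"],cv2.COLOR_RGB2HSV);H,S,V=[h[...,i].astype(int) for i in range(3)]
    for col,m in(("teal",(H>84)&(H<103)&(S>130)&(V>60)),("red",((H<8)|(H>172))&(S>150)&(V>80))):
        L,l=big(m)
        for i,st in L:
            k=cv2.findContours((l==i).astype(np.uint8),0,2)[0][0]
            print(nm,col,st.tolist(),cv2.approxPolyDP(cv2.convexHull(k),4,True)[:,0].tolist(), "rect",[np.round(x,1) for x in cv2.minAreaRect(k)])
a=cv2.resize(t["pixels"][160:275,195:325],None,fx=5,fy=5,interpolation=2)
b=cv2.resize(s["pixels"][115:215,280:365],None,fx=5,fy=5,interpolation=2)
cv2.imwrite("pics/c1.png",a[:,:,::-1]);cv2.imwrite("pics/c2.png",b[:,:,::-1])
E
```

```text
top teal [151, 69, 115, 63, 1315] [[265, 69], [262, 129], [151, 129], [157, 70]] rect [array([208., 100.]), array([ 62., 114.]), np.float64(90.0)]
top teal [389, 69, 115, 64, 1288] [[389, 69], [497, 71], [503, 130], [392, 129]] rect [array([446. , 100.5]), array([114.,  63.]), np.float64(-0.0)]
top teal [49, 177, 68, 107, 1259] [[116, 178], [107, 282], [50, 282], [59, 178]] rect [array([ 82.1, 229.9]), array([ 58.6, 109.3]), np.float64(4.9)]
top teal [370, 203, 50, 66, 2721] [[373, 203], [418, 210], [419, 268], [370, 266]] rect [array([394.5, 235.5]), array([65., 49.]), np.float64(90.0)]
top red [203, 170, 107, 87, 2921] [[302, 170], [309, 202], [302, 233], [295, 240], [218, 256], [209, 252], [203, 191]] rect [array([256.3, 213.7]), array([ 68. , 108.4]), np.float64(78.1)]
top red [522, 222, 65, 92, 3273] [[579, 222], [586, 311], [528, 313], [522, 223]] rect [array([554.3, 267. ]), array([93.9, 58.8]), np.float64(86.2)]
scene teal [313, 77, 74, 27, 448] [[313, 91], [330, 77], [386, 86], [381, 103]] rect [array([349.4,  89.6]), array([71.5, 19.2]), np.float64(9.0)]
scene teal [400, 12
[... 209 characters left out ...]
7, 283], [230, 269]] rect [array([261.5, 257.7]), array([54.5, 41.5]), np.float64(16.7)]
scene teal [343, 245, 111, 148, 2558] [[378, 245], [453, 263], [438, 392], [343, 363]] rect [array([408.5, 316.7]), array([102.7, 129.3]), np.float64(15.9)]
scene teal [296, 249, 20, 41, 299] [[314, 251], [299, 289], [296, 268], [307, 249]] rect [array([302.9, 268.2]), array([12.5, 40.7]), np.float64(26.6)]
scene red [296, 125, 63, 69, 1580] [[310, 125], [358, 139], [351, 193], [296, 178]] rect [array([331.1, 159. ]), array([61.3, 55.7]), np.float64(15.5)]
scene red [52, 329, 162, 71, 3748] [[52, 399], [110, 329], [213, 366], [196, 399]] rect [array([132.5, 364. ]), array([ 70., 161.]), np.float64(90.0)]
```

View pics/c1.png

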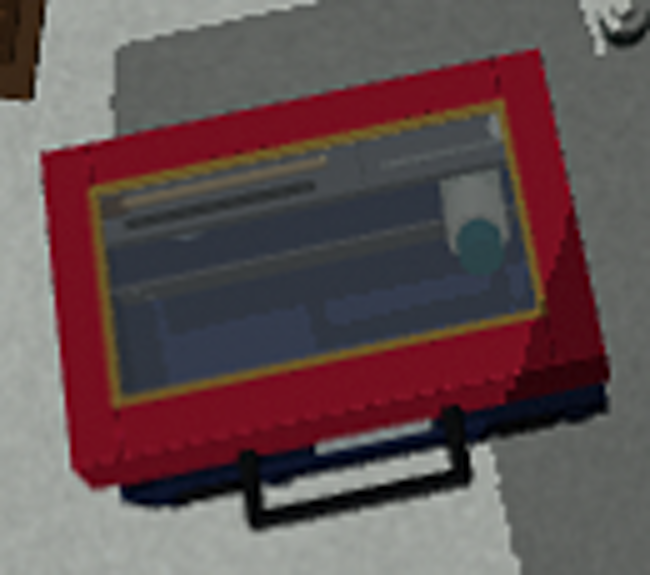

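View pics/c2.png

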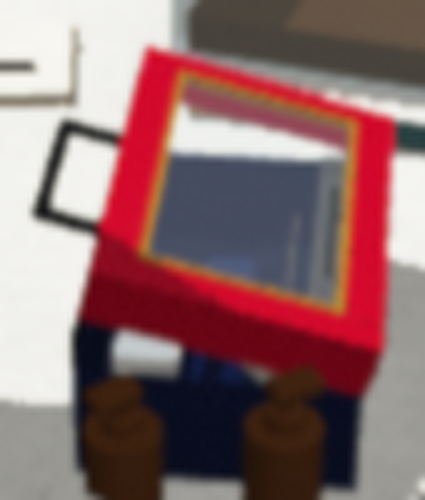

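The crops show the bottle with its teal cap at the −y end of the case, near top (291,209), and the D-handle bar running from (246,264) to (288,256) in the top view and (293.6,140) to (288,158) in the scene view.

```bash
python3 - <<'E'
from h import *
t=load("top");s=load("scene")
f=lambda x,y:(195+x/5-.4,160+y/5-.4); g=lambda x,y:(280+x/5-.4,115+y/5-.4)
P={}
for n,a,b in(("F+",f(42,152),g(395,120)),("F-",f(540,50),g(382,352)),("f-",f(572,207),g(100,235)),("f+",f(72,465),g(150,48)),("h+",f(255,522),g(68,125)),("h-",f(465,480),g(40,213)),("wf+",f(118,402),g(183,75)),("wf-",f(542,313),g(148,255)),("wF+",f(92,187),g(355,125)),("wF-",f(503,103),g(342,312))):
    p,e=two(t,a,s,b);P[n]=p;print(n,p.round(1),round(e,1))
d=lambda a,b:round(float(np.linalg.norm(P[a]-P[b])),1)
print("F",d("F+","F-"),"f",d("f+","f-"),"-",d("F-","f-"),"+",d("F+","f+"),"h",d("h+","h-"))
for a,b in(("F+","F-"),("f+","f-"),("h+","h-"),("wf+","wf-"),("wF+","wF-")):
    v=P[a]-P[b];print("yaw",np.degrees(np.arctan2(-v[0],v[1])).round(1))
for p in((371,266),(419,268),(418,202),(373,200)): print("tray",onz(t,p,12).round(1))
for p in((230,269),(254,235),(277,283)): print("tray s",onz(s,p,12).round(1))
E
```

```text
F+ [646.5 364.  125.3] 0.8
F- [710.4  63.3 127.3] 0.3
f- [564.2  23.8 225.2] 69.0
f+ [455.8 323.3 176.6] 1.5
h+ [425.9 221.4 159.2] 2.2
h- [450.7 102.3 159.7] 2.7
wf+ [491.6 299.4 172. ] 0.3
wf- [545.6  59.2 172.1] 4.1
wF+ [622.7 329.4 135.7] 1.3
wF- [675.8  84.9 137.2] 1.9
F 307.3 f 322.2 - 180.4 + 201.6 h 121.7
yaw 12.0
yaw 19.9
yaw 11.8
yaw 12.7
yaw 12.3
tray [ 426.4 -152.    12. ]
tray [ 419.9 -305.2   12. ]
tray [ 633.6 -309.3   12. ]
tray [ 639.7 -161.9   12. ]
tray s [ 423.2 -308.7   12. ]
tray s [ 428.6 -154.6   12. ]
tray s [ 577.3 -313.2   12. ]
```

Request:
servo_tool --pt "0.029 -0.0337 -0.0045 0 0 0 0.42" --pt "0.029 -0.0337 -0.0045 0 0 0 0.42" --pt "0.029 -0.0337 -0.0045 0 0 0 0.42" --pt "0.029 -0.0337 -0.0045 0 0 0 0.42" --pt "0.029 -0.0337 -0.0045 0 0 0 0.42" --pt "0.029 -0.0337 -0.0045 0 0 0 0.42" --pt "0.029 -0.0337 -0.0045 0 0 0 0.42" --pt "0.029 -0.0337 -0.0045 0 0 0 0.42" --newtons 30

```text
t: 1.1
tcp_pos: [338.4, -179.1, 267.2]
ee_rot: [-3.141, -0.0, 0.43]
wrist_force: [0.7, 0.5, -0.6]
gripper_width: 36.2
grasp_force: 0.0
```

Request:
servo_tool --pt "0.029 -0.0337 -0.0045 0 0 0 0.42" --pt "0.029 -0.0337 -0.0045 0 0 0 0.42" --pt "0.029 -0.0337 -0.0045 0 0 0 0.42" --pt "0.029 -0.0337 -0.0045 0 0 0 0.42" --pt "0.029 -0.0337 -0.0045 0 0 0 0.42" --pt "0.029 -0.0337 -0.0045 0 0 0 0.42" --pt "0.029 -0.0337 -0.0045 0 0 0 0.42" --pt "0.029 -0.0337 -0.0045 0 0 0 0.42"

```text
t: 2.1
tcp_pos: [436.5, 162.8, 303.2]
ee_rot: [3.142, 0.0, 0.431]
wrist_force: [0.7, 0.0, 1.1]
gripper_width: 35.7
grasp_force: 0.0
```

Request:
servo_tool --pt "0 0 0 0 0 -9.7 0.42" --pt "0 0 0 0 0 -9.7 0.42" --pt "0 0 0 0 0 -9.7 0.42" --pt "0 0 0 0 0 -9.7 0.42" --pt "0 0 0 0 0 -9.7 0.42" --pt "0 0 0 0 0 -9.7 0.42" --pt "0 0 0 0 0 -9.7 0.42" --pt "0 0 0 0 0 -9.7 0.42"

```text
t: 3.1
tcp_pos: [436.3, 161.2, 302.9]
ee_rot: [-3.141, -0.0, 1.791]
wrist_force: [-0.4, -0.0, 0.5]
gripper_width: 35.7
grasp_force: 0.0
```

Request:
servo_tool --pt "0 0 0.03 0 0 0 0.42" --pt "0 0 0.03 0 0 0 0.42" --pt "0 0 0.025 0 0 0 0.42" --pt "0 0 0.025 0 0 0 0.42" --pt "0 0 0.02 0 0 0 0.42" --pt "0 0 0.015 0 0 0 0.42" --pt "0 0 0.013 0 0 0 0.42" --pt "0 0 0 0 0 0 0.42"

```text
t: 4.1
tcp_pos: [435.9, 161.1, 144.4]
ee_rot: [-3.14, -0.0, 1.785]
wrist_force: [-0.3, 0.3, 0.4]
gripper_width: 36.0
grasp_force: 0.0
```

```bash
python3 - <<'E'
from cell import ctrl
import cv2,numpy as np
from h import *
t=ctrl.camera("top");s=ctrl.camera("scene");print(ctrl.observe()["wrist_force"],ctrl.observe()["tcp_pos"])
a=cv2.resize(t["pixels"][190:290,215:315],(500,500),interpolation=2);b=cv2.resize(s["pixels"][100:200,250:310],(300,500),interpolation=2)
cv2.imwrite("pics/d1.png",np.hstack([a,b])[:,:,::-1])
for n,p in(("mister top",(387,213)),("b1",(341,195)),("b2",(350,223))): print(n,onz(load("top"),p,0).round(0))
for n,p in(("mister",(297,263)),("b1",(336,238)),("b2",(306,237)),("b3",(290,313))): print(n,onz(load("scene"),p,4).round(0))
E
```

```text
[-0.4304503   0.06994302  0.45555315] [436.91700698 161.26920892 145.69601092]
mister top [ 599. -209.    0.]
b1 [658. -58.   0.]
b2 [566. -87.   0.]
mister [ 602. -217.    4.]
b1 [686. -76.   4.]
b2 [ 591. -103.    4.]
b3 [ 648. -391.    4.]
```

View pics/d1.png

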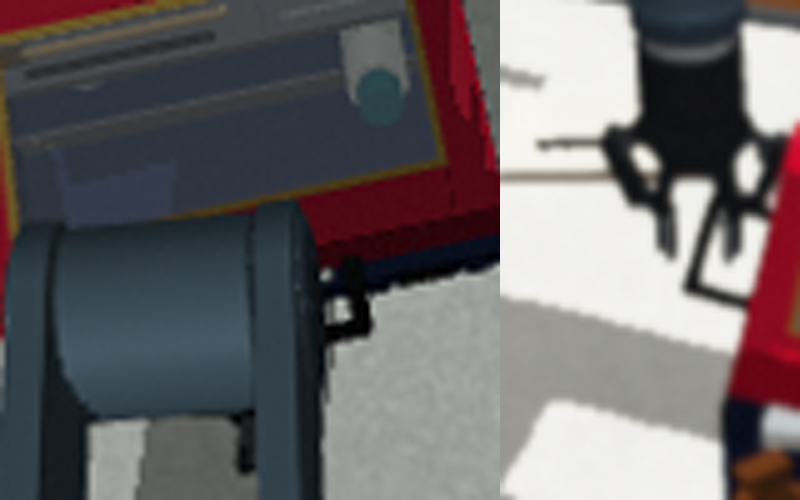

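The fingers straddle the bar, one of them in the gap: scene pixels (665,240) and (735,240) in the crop.

Request:
servo_tool --pt "0 0 0 0 0 0 0.0" --pt "0 0 0 0 0 0 0.0" --pt "0 0 0 0 0 0 0.0" --pt "0 0 0 0 0 0 0.0" --newtons 30

```text
t: 4.7
tcp_pos: [439.0, 161.7, 146.5]
ee_rot: [3.136, 0.0, 1.785]
wrist_force: [6.5, 2.3, -4.1]
gripper_width: 10.8
grasp_force: 30.7
```

Request:
servo_tool --pt "0 0.0036 -0.0101 0 0 0 0.0" --pt "0 0.0036 -0.0101 0 0 0 0.0" --pt "0 0.0045 -0.0098 0 0 0 0.0" --pt "0 0.0045 -0.0098 0 0 0 0.0"

```text
t: 5.2
tcp_pos: [453.8, 164.9, 185.3]
ee_rot: [3.138, -0.0, 1.785]
wrist_force: [9.3, 3.3, -10.5]
gripper_width: 10.8
grasp_force: 29.6
```

Request:
servo_tool --pt "0 0.0053 -0.0094 0 0 0 0.0" --pt "0 0.0053 -0.0094 0 0 0 0.0" --pt "0 0.0061 -0.0088 0 0 0 0.0" --pt "0 0.0061 -0.0088 0 0 0 0.0" --pt "0 0.0068 -0.0083 0 0 0 0.0" --pt "0 0.0068 -0.0083 0 0 0 0.0" --pt "0 0.0075 -0.0077 0 0 0 0.0" --pt "0 0.0075 -0.0077 0 0 0 0.0"

```text
t: 6.2
tcp_pos: [502.1, 175.6, 254.3]
ee_rot: [-3.139, 0.0, 1.785]
wrist_force: [-5.1, -1.9, -0.8]
gripper_width: 10.3
grasp_force: 29.4
```

Request:
servo_tool --pt "0 0.0082 -0.007 0 0 0 0.0" --pt "0 0.0082 -0.007 0 0 0 0.0" --pt "0 0.0087 -0.0063 0 0 0 0.0" --pt "0 0.0087 -0.0063 0 0 0 0.0" --pt "0 0.0093 -0.0054 0 0 0 0.0" --pt "0 0.0093 -0.0054 0 0 0 0.0" --pt "0 0 0 0 0 0 0.0" --pt "0 0 0 0 0 0 0.0"

```text
t: 7.2
tcp_pos: [554.8, 187.2, 294.7]
ee_rot: [3.138, 0.0, 1.786]
wrist_force: [-5.5, -0.3, 9.4]
gripper_width: 10.4
grasp_force: 30.3
```

Request:
servo_tool --pt "0 0 0 0 0 0 0.3" --pt "0 0 0 0 0 0 0.36" --pt "0 0 0 0 0 0 0.36" --pt "0 0 -0.01 0 0 0 0.36" --pt "0 0 -0.02 0 0 0 0.36" --pt "0 0 -0.03 0 0 0 0.36" --pt "0 -0.01 -0.03 0 0 0 0.36" --pt "0 -0.02 -0.01 0 0 0 0.36"

```text
t: 8.2
tcp_pos: [525.3, 180.4, 393.9]
ee_rot: [3.138, 0.0, 1.785]
wrist_force: [-0.4, 0.1, 0.1]
gripper_width: 30.8
grasp_force: 0.0
```

```bash
python3 - <<'E'
from cell import ctrl
import cv2,numpy as np
for n in("scene","top"):
    c=ctrl.camera(n);np.savez(f"{n}1.npz",**c)
    if n=="scene": a=cv2.resize(c["pixels"][50:250,220:400],(540,600),interpolation=2)
cv2.imwrite("pics/e1.png",a[:,:,::-1]); print(ctrl.observe()["wrist_force"],ctrl.observe()["joint_pos"].round(2))
E
```

```text
[ 0.85276827  0.61611298 -0.15259734] [ 0.12  0.05  1.43  0.    1.66 -0.1 ]
```

View pics/e1.png

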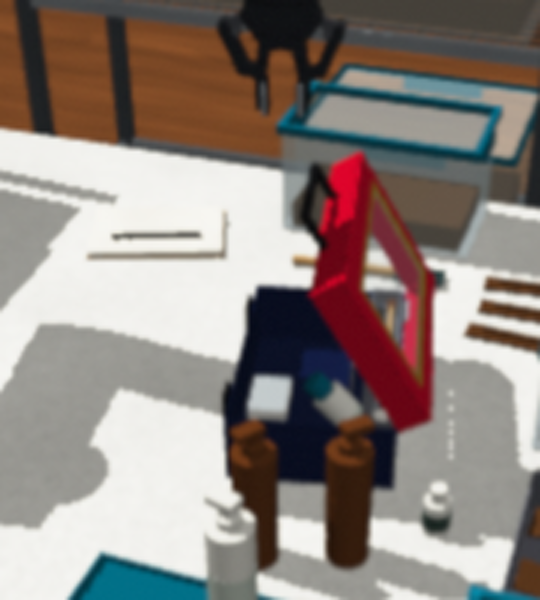

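The lid stands open at about 60° with the gripper clear of it, and the bottle is visible with its teal cap at scene pixel (326,178). I'll measure it and turn the tool while the lid holds.

Request:
servo_tool --pt "0 0 0 0 0 10 0.7" --pt "0 0 0 0 0 10 0.7" --pt "0 0 0 0 0 10 0.7" --pt "0 0 0 0 0 10 0.7" --pt "0 0 0 0 0 10 0.7" --pt "0 0 0 0 0 10 0.7" --pt "0 0 0 0 0 10 0.7" --pt "0 0 0 0 0 10 0.7"

```text
t: 9.3
tcp_pos: [524.9, 180.4, 390.3]
ee_rot: [-3.141, 0.001, 0.383]
wrist_force: [0.7, -0.1, 0.5]
gripper_width: 59.5
grasp_force: 0.0
```

```bash
cat >>h.py <<'E'
from scipy.spatial.transform import Rotation as Ro
YAW=np.radians(12.15);CO=np.array([568.5,189.8,0]);CR=Ro.from_euler("z",YAW).as_matrix()
B=np.array([-np.sin(np.radians(42)),0,np.cos(np.radians(42))])
def delta(pos,R,target,order="shift first"):
    return R.T@(np.array(target)-pos)
E
python3 - <<'E'
from h import *
for n in("scene","top"):
    c=load(n+"1");x0,y0,w,hh=(312,160,40,40) if n=="scene" else (270,180,45,50)
    h=cv2.cvtColor(c["pixels"],cv2.COLOR_RGB2HSV)[y0:y0+hh,x0:x0+w].astype(int)
    H,S,V=h[...,0],h[...,1],h[...,2]
    m=((H>84)&(H<106)&(S>110)).astype(np.uint8)
    N,l,st,ce=cv2.connectedComponentsWithStats(m)
    for i in range(1,N):
        if st[i][4]>8: print(n,"teal",ce[i]+[x0,y0],st[i])
    m=((S<60)&(V>130)).astype(np.uint8);N,l,st,ce=cv2.connectedComponentsWithStats(m)
    for i in range(1,N):
        if st[i][4]>15: print(n,"white",ce[i]+[x0,y0],st[i])
    for y in(-98,-94,-90):
        P=[CO+CR@(np.array([81.9,y,16.7])+s*B) for s in(90,104,116,128)];print(n,y,proj(c,P).round(1).tolist())
    e=[CO+CR@np.array(p) for p in((-100,-150,88),(-100,150,88),(100,-150,88))];print("rim",proj(c,e).round(1).tolist())
E
```

```text
scene teal [325.328125 178.09375 ] [ 9 14 10  9 64]
scene white [313.75471698 181.05660377] [ 0 16  5 12 53]
scene white [334.         184.21538462] [18 19 10 11 65]
scene -98 [[330.1, 183.8], [327.4, 181.3], [325.2, 179.1], [322.9, 176.8]]
scene -94 [[330.2, 183.1], [327.5, 180.6], [325.3, 178.4], [323.0, 176.2]]
scene -90 [[330.2, 182.4], [327.7, 179.9], [325.4, 177.7], [323.2, 175.5]]
rim [[293.5, 189.6], [305.2, 144.2], [351.7, 193.4]]
top teal [290.61627907 209.25581395] [16 24 10 11 86]
top -98 [[291.4, 204.7], [291.7, 207.0], [292.1, 209.1], [292.4, 211.2]]
top -94 [[290.1, 205.0], [290.5, 207.3], [290.8, 209.3], [291.1, 211.4]]
top -90 [[288.8, 205.2], [289.2, 207.6], [289.5, 209.6], [289.8, 211.7]]
rim [[316.0, 239.7], [218.8, 259.9], [302.8, 176.7]]
```

Request:
servo_tool --pt "-0.03 0.02 0 0 0 9.8 0.7" --pt "-0.03 0.02 0 0 8.4 0 0.7" --pt "-0.02 0.02 0 0 8.4 0 0.7" --pt "0 0.02 0 0 8.4 0 0.7" --pt "0 0 0 0 8.4 0 0.7" --pt "0 0 0 0 8.4 0 0.7" --pt "0 0 0 0 0 0 0.7"

```text
t: 10.18
tcp_pos: [467.3, 80.6, 385.9]
ee_rot: [-3.14, -0.731, 0.215]
wrist_force: [0.2, 0.2, -0.1]
gripper_width: 59.8
grasp_force: 0.0
```

```bash
python3 - <<'E'
from h import *
from cell import ctrl
o=ctrl.observe();R=Ro.from_euler("xyz",o["ee_rot"]).as_matrix()
print(o["tcp_pos"],o["joint_pos"].round(2))
des=CR@Ro.from_euler("xyz",[np.pi,0,0]).as_matrix()@Ro.from_euler("y",42,degrees=True).as_matrix()
print("rot deg",np.degrees(Ro.from_matrix(R.T@des).as_rotvec()).round(2), "z",des[:,2],CR@B)
for s in(151,72): 
    T=CO+CR@(np.array([81.9,-94,16.7])+s*B);print(s,T.round(1),(R.T@(T-o["tcp_pos"])).round(1))
E
```

```text
[467.27147648  80.60579727 385.89740038] [-0.33 -0.72  2.16  0.41  1.08  0.94]
rot deg [-0.17  0.13  0.11] z [ 0.65414204  0.1408331  -0.74314483] [-0.65414204 -0.1408331   0.74314483]
151 [569.6  93.9 128.9] [-95.    9.1 260. ]
72 [621.3 105.   70.2] [-94.8   9.4 339. ]
```

Request:
servo_tool --pt "-0.012 0.001 0.0325 0 0 0 0.7" --pt "-0.012 0.001 0.0325 0 0 0 0.7" --pt "-0.012 0.001 0.0325 0 0 0 0.7" --pt "-0.012 0.001 0.0325 0 0 0 0.7" --pt "-0.012 0.001 0.0325 0 0 0 0.7" --pt "-0.012 0.001 0.0325 0 0 0 0.7" --pt "-0.012 0.001 0.0325 0 0 0 0.7" --pt "-0.011 0.002 0.0325 0 0 0 0.7"

```text
t: 11.18
tcp_pos: [573.9, 95.6, 130.2]
ee_rot: [-3.141, -0.732, 0.22]
wrist_force: [0.3, 0.6, 1.4]
gripper_width: 59.7
grasp_force: 0.0
```

Request:
servo_tool --pt "0 0 0.015 0 0 0 0.66" --pt "0 0 0.015 0 0 0 0.66" --pt "0 0 0 0 0 0 0.66"

```text
t: 11.55
tcp_pos: [592.6, 100.1, 107.7]
ee_rot: [-3.139, -0.731, 0.219]
wrist_force: [0.6, -0.1, 0.6]
gripper_width: 56.1
grasp_force: 0.0
```

```bash
python3 - <<'E'
from h import *
from cell import ctrl
o=ctrl.observe();R=Ro.from_euler("xyz",o["ee_rot"]).as_matrix()
print(o["tcp_pos"],o["ee_rot"],o["joint_pos"].round(2),o["wrist_force"])
for s in(72,): 
    T=CO+CR@(np.array([81.9,-94,16.7])+s*B);print(s,T.round(1),(R.T@(T-o["tcp_pos"])).round(1))
c=ctrl.camera("scene");t=ctrl.camera("top")
a=cv2.resize(c["pixels"][100:200,270:370],(500,500),interpolation=2);b=cv2.resize(t["pixels"][150:270,250:320],(290,500),interpolation=2)
cv2.imwrite("pics/f1.png",np.hstack([a,b])[:,:,::-1])
E
```

```text
[592.57348474 100.11302796 107.65677051] [-3.13946296 -0.73067869  0.21885054] [-0.17  0.09  2.2   1.04  0.3   0.26] [ 0.61316012 -0.12587582  0.64135179]
72 [621.3 105.   70.2] [-3.4  1.6 47.3]
```

View pics/f1.png

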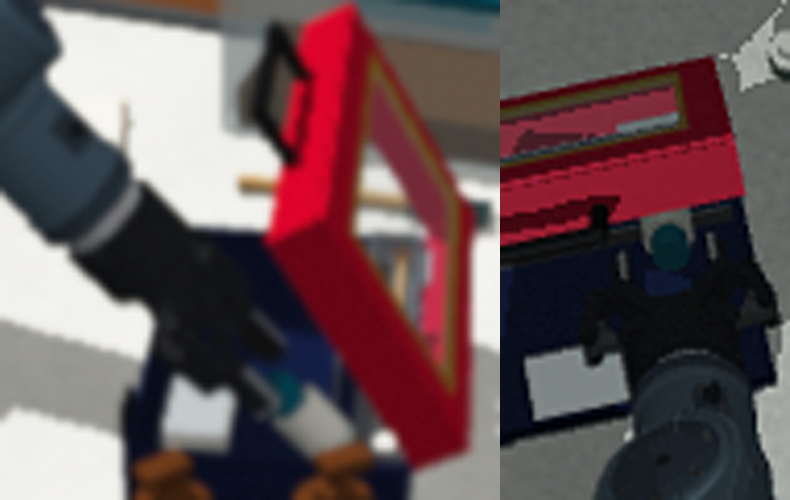

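The fingers straddle the cap with equal gaps on each side; the top crop shows cap centre x = 670 and fingers at 622 and 712.

Request:
servo_tool --pt "-0.001 0.0005 0.011 0 0 0 0.66" --pt "-0.001 0.0005 0.011 0 0 0 0.66" --pt "-0.001 0.0005 0.011 0 0 0 0.66" --pt "0 0 0.01 0 0 0 0.66" --pt "0 0 0 0 0 0 0.66"

```text
t: 12.28
tcp_pos: [617.9, 103.6, 75.3]
ee_rot: [-3.141, -0.733, 0.218]
wrist_force: [-0.3, -0.3, 0.0]
gripper_width: 56.5
grasp_force: 0.0
```

```bash
python3 - <<'E'
from h import *
from cell import ctrl
o=ctrl.observe();R=Ro.from_euler("xyz",o["ee_rot"]).as_matrix()
print(o["tcp_pos"],o["ee_rot"],o["joint_pos"].round(2),o["wrist_force"],o["gripper_width"])
for s in(72,): 
    T=CO+CR@(np.array([81.9,-94,16.7])+s*B);print(s,T.round(1),(R.T@(T-o["tcp_pos"])).round(1))
E
```

```text
[617.90967474 103.60755548  75.25180153] [-3.14120946 -0.73339955  0.21829998] [-0.15  0.23  2.14  1.28  0.25  0.02] [-0.30371867 -0.33567111  0.02044783] 56.53355799919881
72 [621.3 105.   70.2] [-0.7 -0.6  6.1]
```

Request:
servo_tool --pt "0 0 0.002 0 0 0 0.5" --pt "0 0 0 0 0 0 0.4" --pt "0 0 0 0 0 0 0.3" --pt "0 0 0 0 0 0 0.3" --pt "0 0 0 0 0 0 0.3" --newtons 40

```text
t: 12.9
tcp_pos: [618.9, 103.7, 73.9]
ee_rot: [3.142, -0.734, 0.218]
wrist_force: [-2.7, -0.2, 5.1]
gripper_width: 36.8
grasp_force: 39.8
```

Request:
servo_tool --pt "0 0 -0.003 0 0 0 0.3" --pt "0 0 -0.005 0 0 0 0.3"

```text
t: 13.15
tcp_pos: [613.7, 102.3, 79.2]
ee_rot: [-3.141, -0.733, 0.217]
wrist_force: [6.8, 2.4, -5.3]
gripper_width: 37.1
grasp_force: 40.9
```

Request:
servo_tool --pt "0 0 -0.007 0 0 0 0.3" --pt "0 0 -0.008 0 0 0 0.3" --pt "0 0 -0.008 0 0 0 0.3" --pt "0 0 -0.008 0 0 0 0.3"

```text
t: 13.65
tcp_pos: [592.9, 97.7, 102.0]
ee_rot: [-3.141, -0.732, 0.217]
wrist_force: [6.0, 1.0, -6.3]
gripper_width: 37.3
grasp_force: 40.9
```

Request:
servo_tool --pt "0 0 -0.01 0 0 0 0.3" --pt "0 0 -0.01 0 0 0 0.3" --pt "0 0 -0.01 0 0 0 0.3" --pt "0 0 -0.01 0 0 0 0.3" --pt "0 0 -0.012 0 0 0 0.3" --pt "0 0 -0.012 0 0 0 0.3" --pt "0 0 -0.012 0 0 0 0.3" --pt "0 0 -0.012 0 0 0 0.3"

```text
t: 14.65
tcp_pos: [534.5, 85.2, 166.9]
ee_rot: [-3.141, -0.731, 0.217]
wrist_force: [-0.9, 0.7, -2.4]
gripper_width: 36.8
grasp_force: 41.6
```

Request:
servo_tool --pt "0 0 -0.015 0 0 0 0.3" --pt "0 0 -0.015 0 0 0 0.3" --pt "0 0 -0.015 0 0 0 0.3" --pt "0 0 -0.01 0 0 0 0.3" --pt "0 0 0 0 0 0 0.3"

```text
t: 15.28
tcp_pos: [499.4, 77.1, 208.5]
ee_rot: [3.141, -0.733, 0.218]
wrist_force: [-0.2, -0.1, -1.2]
gripper_width: 36.7
grasp_force: 41.6
```

```bash
python3 - <<'E'
from h import *
from cell import ctrl
o=ctrl.observe();print(o["tcp_pos"],o["ee_rot"],o["joint_pos"].round(2),o["wrist_force"])
c=ctrl.camera("scene");t=ctrl.camera("top")
a=cv2.resize(c["pixels"][70:220,240:390],(500,500),interpolation=2);b=cv2.resize(t["pixels"][150:270,250:320],(290,500),interpolation=2)
cv2.imwrite("pics/g1.png",np.hstack([a,b])[:,:,::-1])
E
```

```text
[499.36466473  77.08016986 208.49053721] [ 3.14095261 -0.73292085  0.21781198] [-0.31 -0.42  2.37  0.61  0.63  0.65] [-0.1945931  -0.12359274 -1.15778252]
```

View pics/g1.png

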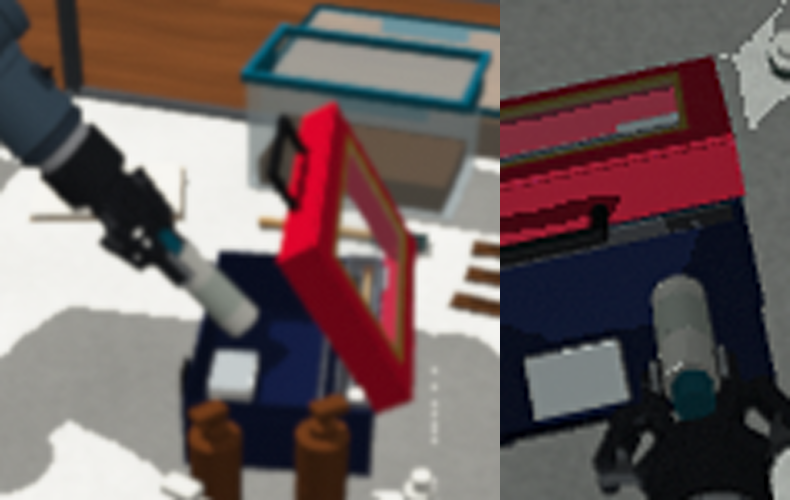

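The bottle is held in line with the tool and out of the case, with its foot at crop (240,325) well above the rim. The lid is still standing.

Request:
servo_tool --pt "0.015 0 -0.022 0 0 0 0.3" --pt "0.015 0.005 -0.022 0 0 0 0.3" --pt "0 0.01 0 0 -7 0 0.3" --pt "0 0.02 0 0 -7 0 0.3" --pt "0 0.02 0 0 -7 0 0.3" --pt "0 0.02 0 0 -7 0 0.3" --pt "0 0.02 0 0 -7 0 0.3" --pt "0 0.02 0 0 -7 0 0.3"

```text
t: 16.38
tcp_pos: [518.3, -37.0, 260.6]
ee_rot: [-3.141, 0.004, 0.218]
wrist_force: [0.0, -0.6, -2.0]
gripper_width: 36.6
grasp_force: 41.6
```

```bash
python3 - <<'E'
from h import *
from cell import ctrl
o=ctrl.observe();R=Ro.from_euler("xyz",o["ee_rot"]).as_matrix()
print(o["tcp_pos"],o["ee_rot"],o["joint_pos"].round(2),o["wrist_force"],o["grasp_force"])
for z in(240,100,81): print((R.T@(np.array([482,-231,z])-o["tcp_pos"])).round(1))
E
```

```text
[518.28274434 -37.02934763 260.60491399] [-3.14101548  0.00433614  0.21801987] [-0.3   0.03  1.71 -0.    1.4   1.05] [ 0.01094674 -0.60750934 -2.01552063] 41.560935974121094
[-77.3 181.5  20.8]
[-76.7 181.6 160.8]
[-76.6 181.6 179.8]
```

Request:
servo_tool --pt "-0.0097 0.0227 0 0 0.2 0 0.3" --pt "-0.0097 0.0227 0 0 0 0 0.3" --pt "-0.0097 0.0227 0 0 0 0 0.3" --pt "-0.0096 0.0227 0 0 0 0 0.3" --pt "-0.0096 0.0227 0 0 0 0 0.3" --pt "-0.0096 0.0227 0.01 0 0 0 0.3" --pt "-0.0096 0.0227 0.01 0 0 0 0.3" --pt "-0.0096 0.0226 0.01 0 0 0 0.3"

```text
t: 17.38
tcp_pos: [481.8, -231.0, 229.6]
ee_rot: [-3.14, -0.003, 0.218]
wrist_force: [-0.2, 0.1, -2.0]
gripper_width: 36.9
grasp_force: 41.6
```

Request:
servo_tool --pt "0 0 0.025 0 0 0 0.3" --pt "0 0 0.025 0 0 0 0.3" --pt "0 0 0.025 0 0 0 0.3" --pt "0 0 0.025 0 0 0 0.3" --pt "0 0 0.015 0 0 0 0.3" --pt "0 0 0.01 0 0 0 0.3" --pt "0 0 0.007 0 0 0 0.3" --pt "0 0 0 0 0 0 0.3"

```text
t: 18.38
tcp_pos: [482.3, -230.3, 99.1]
ee_rot: [-3.141, -0.003, 0.218]
wrist_force: [0.0, 0.4, -1.9]
gripper_width: 36.8
grasp_force: 41.6
```

```bash
python3 - <<'E'
from h import *
from cell import ctrl
o=ctrl.observe();R=Ro.from_euler("xyz",o["ee_rot"]).as_matrix()
print(o["tcp_pos"],o["ee_rot"],o["wrist_force"],o["grasp_force"])
c=ctrl.camera("scene");t=ctrl.camera("top")
a=cv2.resize(c["pixels"][170:295,210:335],(500,500),interpolation=2);b=cv2.resize(t["pixels"][170:290,350:425],(300,500),interpolation=2)
cv2.imwrite("pics/i1.png",np.hstack([a,b])[:,:,::-1])
E
```

```text
[ 482.25385485 -230.26216753   99.14502054] [-3.14145144 -0.00342356  0.21798318] [ 0.0411336   0.3896579  -1.86165324] 41.619383096694946
```

View pics/i1.png

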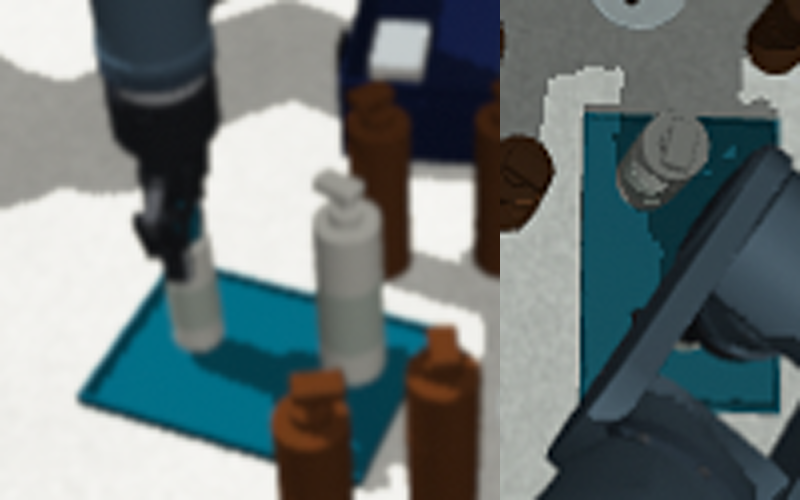

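The bottle hangs upright over the free half of the tray, well clear of the mister.

Request:
servo_tool --pt "0 0 0.006 0 0 0 0.3" --pt "0 0 0.004 0 0 0 0.3" --pt "0 0 0.003 0 0 0 0.3" --pt "0 0 0.002 0 0 0 0.3" --pt "0 0 0.0005 0 0 0 0.3"

```text
t: 19.1
tcp_pos: [482.2, -230.2, 83.5]
ee_rot: [-3.141, -0.003, 0.218]
wrist_force: [-0.1, 0.0, -3.0]
gripper_width: 36.6
grasp_force: 41.6
```

Request:
servo_tool --pt "0 0 0.001 0 0 0 0.3" --pt "0 0 0.001 0 0 0 0.3" --pt "0 0 0.0005 0 0 0 0.3"

```text
t: 19.48
tcp_pos: [482.9, -230.4, 82.1]
ee_rot: [3.141, -0.005, 0.218]
wrist_force: [-0.4, 3.3, 7.1]
gripper_width: 36.8
grasp_force: 42.5
```

Request:
servo_tool --pt "0 0 0 0 0 0 0.3" --pt "0 0 0 0 0 0 0.3" --pt "0 0 0 0 0 0 0.3" --newtons 20

```text
t: 19.85
tcp_pos: [482.8, -230.4, 82.1]
ee_rot: [3.141, -0.004, 0.218]
wrist_force: [-0.5, 1.1, 5.0]
gripper_width: 36.6
grasp_force: 42.3
```

Request:
servo_tool --pt "0 0 0 0 0 0 0.46" --pt "0 0 0 0 0 0 0.52" --pt "0 0 0 0 0 0 0.6" --pt "0 0 0 0 0 0 0.7" --pt "0 0 0 0 0 0 0.7"

```text
t: 20.48
tcp_pos: [482.2, -230.3, 81.2]
ee_rot: [-3.142, -0.003, 0.218]
wrist_force: [-1.2, -1.2, 0.5]
gripper_width: 60.0
grasp_force: 0.0
```

Request:
servo_tool --pt "0 0 -0.015 0 0 0 0.7" --pt "0 0 -0.025 0 0 0 0.7" --pt "0 0 -0.03 0 0 0 0.7" --pt "0 0 -0.03 0 0 0 0.7" --pt "0 0 -0.03 0 0 0 0.7" --pt "-0.03 0 -0.03 0 0 0 0.7" --pt "-0.05 0 -0.02 0 0 0 0.7" --pt "-0.05 0 0 0 0 0 0.7"

```text
t: 21.48
tcp_pos: [354.3, -259.5, 263.9]
ee_rot: [3.137, -0.006, 0.219]
wrist_force: [-0.3, -0.9, 0.7]
gripper_width: 59.4
grasp_force: 0.0
```

```bash
python3 - <<'E'
from h import *
from cell import ctrl
o=ctrl.observe();print(o["t"],o["tcp_pos"],o["wrist_force"])
c=ctrl.camera("scene")
cv2.imwrite("pics/j1.png",cv2.resize(c["pixels"][90:310,200:400],(545,600),interpolation=2)[:,:,::-1])
E
```

```text
21.475 [ 354.32667732 -259.50116323  263.89312207] [-0.33390234 -0.86973786  0.66506148]
```

View pics/j1.png

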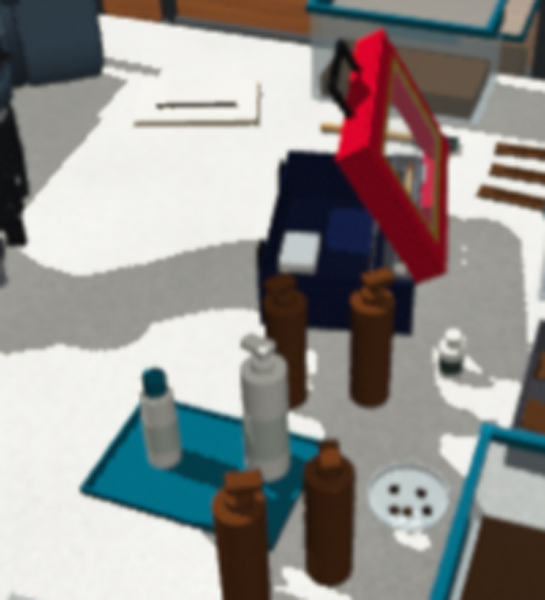

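The bottle stands upright in the tray at crop (160,425), the mister is in place, the lid is standing and the robot is clear, so I'm handing in.

Request:
servo_tool --pt "0 0 0 0 0 0 0.7" --pt "0 0 0 0 0 0 0.7"

```text
t: 21.78
tcp_pos: [355.4, -258.6, 261.4]
ee_rot: [3.141, -0.004, 0.218]
wrist_force: [0.7, 0.7, 0.2]
gripper_width: 59.6
grasp_force: 0.0
```

```bash
python3 -c "
from cell import ctrl
print(ctrl.hand_in())"
```

```text
the job is handed in; nothing more can be done
None
```

The job is handed in at about 22 s: in the last picture the lid stood open near 60°, the bottle stood upright and released in the free half of the drip tray, and the pump bottle was in its place; hand-in returned no verdict.

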